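# Press a fish-shaped carving blank home against a sprung plunger

## Robot

A 6-joint arm with a two-finger parallel gripper is mounted at the origin on the work surface. World frame = base frame: x ahead of the robot, y to its left, z up, the work surface at z = 0. Lengths are in m, angles in rad, forces in N, time in s.
With the tool pointing down it reaches from about 0.325 to 0.75 m from the base axis. Payload 7.6 kg.
Tool frame: the origin (TCP) lies at the very end of the fingers, on their centre line; the grasp point (between the pads) lies 19 mm behind it (arm.grip_point_offset is the distance from the TCP to the grasp point, in m); z points along the fingers, y is the line along which they close (so a half turn about z gives the same grasp; the last joint's range is limited). The gripper opens to 85 mm and grips with 20 to 120 N. Pads are 22 mm wide; open, the fingers measure 114 mm over their backs; the gripper's body (76 mm by 85 mm) begins 54 mm behind the grasp point. The pads swing forward as they close: fully open they stand 13 mm farther back than shut.
Start: joints at [1.232, 0.052, 1.401, -0, 1.689, -0.07], TCP at [0.139, 0.506, 0.231] pointing down, gripper open.
Joint ranges: [-2.9, 2.9], [-0.91, 2.17], [0.12, 2.37], [-1.06, 4.2], [0.26, 2.73], [-2.93, 2.93]. Speed limits (rad/s): [2.57, 2.57, 3.01, 3.14, 3.14, 3.14].

## Interface

Orientations are given as [roll, pitch, yaw] about the fixed x, y, z axes, in that order (R = Rz(yaw) Ry(pitch) Rx(roll)).
In Python, from workcell import arm gives the robot as it stands. The module is installed in compiled form; this text tells all that it offers.
- The arm moves only by the tool step_arm, never from a script. Its argument "plan" is a list of rows, each a list of 2 entries, a list of its own where there are three numbers: the shift along the world's x, y, z in m, then the turn about the world's z in degrees. A call has 1 to 5 rows; each row shifts and turns the commanded pose from where the row before left it; what a row does not reach is not made up. A row lasts 1/10 s, in which the tool goes at most 50 mm and 8.59 degrees, less where a joint would pass 70% of its speed; a pose out of reach is approached as far as the arm can. A call with a gripper value outside its range is refused whole. "hand" is the opening, from -1 (shut) to 1 (fully open), set as the call begins (left out, the last holds). The fingers move at their own pace and stop on an object; the grip force is fixed at half the most. Time passes only in rows, so rows that do not move let the fingers close. It gives the time, the measured TCP pose, the force, the opening and the grip force at its end, in the units of the state.
- arm.read_state(): the state, without advancing time (a new reading comes with each control period).
- arm.camera(name): name is "side" or "top" or "wrist"; returns a dict with "color" (384x512x3 uint8, blue, green, red), "z_map" (384x512 float32, m along the optical axis (not along the pixel's ray), 0 where there is no reading), "fx", "fy", "cx", "cy" (pixels), "extrinsics" (4x4, takes a point from world to camera coordinates); the wrist camera has in their place "mount" (4x4, takes a point from camera to tool coordinates, whose origin is the TCP and whose axes are the flange's). Camera axes: x right, y down, z forward; pixel columns grow to the right and rows downward; lengths in m; the calibration is good to about 2 mm. A picture is of the moment at which its call begins: read the wrist's pose just before it.
- arm.sign_off(): hands the job in; it is judged then, once.
The state is a dict: "time_s": time; "joints": joint angles; "qd": joint speeds; "tau": joint torques, N m; "ee_pos": TCP position; "eef_rot": TCP orientation; "wrist_force": force on the tool from outside, world axes, zero at the start; "torque": the same for the moment, N m; "opening": finger opening in m; "grasp_force": force on a finger pad.
Only numpy, scipy, OpenCV 4.12 (cv2) and the standard library are available. Lean on these libraries where they do the work, as an engineer would, in place of code of your own. Each camera call takes 0.05 s, during which the arm holds its last target. There are 200 camera calls.

## Task

Set the fish-shaped wooden blank flat on the narrow raised rail of the fixture, lengthwise and centred, its tail towards the sprung plunger but not yet touching it, and let go so that it rests there on its own. Then push it along the rail, tail first, until it has driven the plunger back and the flat tail end sits squared up and firmly against the steel stop block, and finish while still holding it pressed there: do not let go at the end. Leave the other things on the bench where they are.

Things in the scene. Friction and masses are not known exactly. Their poses are not given: they have to be found in the camera images.
- fish: Loose fish-shaped wooden blank, 145 mm long, 28 mm thick, about 0.12 kg, flat on the bench; dark carved scales and eye on top. Origin: on the flat underside, midway along the flanks. +x to the tail, z up. Flat parallel flanks 48 mm apart (across y) from x = -30 to +30 mm, the place to grip. Nose tapers to a point at x = -70 mm; tail flares to a flat square end 50 mm wide at x = +75 mm.
- tail (a point): Point on the fish: middle of the lower edge of its flat tail end, 75 mm from the fish's origin along its +x; same axes as the fish.
- fixture: Fixture screwed down to the bench: plywood base board 290 x 110 x 12 mm with an aluminium rail, a dark steel stop block and the plunger. Origin: centre of the base board's underside, on the bench. +x runs along the rail towards the stop block, z up.
- rail: The fixture's straight flat-topped aluminium rail, 20 mm wide, its top 60 mm above the bench; in the fixture's frame it runs along x from -130 mm to the stop face at +75 mm, centred on y = 0. Origin: middle of the rail's length, at its foot, 12 mm above the bench.
- stop: Dark steel stop block at the +x end of the rail, 36 x 60 mm, its top 92 mm above the bench (32 mm above the rail's top). Origin: foot of its flat face that looks back along the rail (fixture x = +75 mm), on the centre line, 12 mm above the bench.
- seat (a point): Point where the rail's top meets the stop face, on the centre line: 75 mm along +x and 60 mm up from the fixture's origin; axes as the fixture's. When the blank is home, the tail point is here.
- plunger (a joint): Sprung steel pin, 12 mm diameter, sticking 16 mm out of the stop face towards the rail, axis 14 mm above the rail top on the centre line. Value: travel pushed in, m: 0 fully out, 0.016 flush with the stop face, when the tail meets the stop. Spring: 4.5 N at first touch, 9.3 N when flush; it pushes the blank back if let go.
- glue: Bystander: small glue bottle, 38 mm diameter, 85 mm tall, standing on the bench; origin at the centre of its underside.
- mallet: Bystander: round wooden carver's mallet lying on the bench, head 56 mm diameter; head from x = -20 to +65 mm, handle to x = -150 mm; origin on the bench beneath its axis.
- gouge: Bystander: carving gouge lying on the bench, wooden handle from x = -120 to 0, steel blade to x = +100 mm; origin on the bench beneath its axis.
- oval: Bystander: plain oval wooden blank, 130 x 70 x 22 mm, lying flat; origin at the centre of its underside, long axis along x.
Mind the look-alikes: they are no part of the job. What is shaped like the fish but yellow is not meant.

How it is judged:
On the way:
1. the fish rests on the rail, lengthwise, tail towards the plunger without pushing it, and let go of (z of tail in the frame of seat between -0.003 and 0.004 m and angle between fish's own z axis and vertical below 0.07 rad and contact force between the fingers and fish below 0.05 N and contact force between fish and rail above 0.4 N and value of joint plunger below 0.002 m and x of tail in the frame of seat between -0.12 and -0.014 m and x of fish in the frame of seat below -0.08 m and angle between the x axis of fish and the x axis of fixture, either way round below 0.25 rad and linear speed of fish below 0.02 m/s), for 0.2 s.
At the end, for the whole second after the job is handed in: Fish flat on the rail (height -3 to +4 mm, tilt < 0.07 rad), in line within 0.08 rad, tail within 8 mm of the centre line; plunger in by 14.5 mm or more, tail within 2.5 mm of the stop and pressing it with over 1 N, still, fingers pressing on the fish, all through the last second (z of tail in the frame of seat between -0.003 and 0.004 m and angle between fish's own z axis and vertical below 0.07 rad and value of joint plunger above 0.0145 m and contact force between fish and stop above 1 N and contact force between the fingers and fish above 1 N and x of tail in the frame of seat above -0.0025 m and y of tail in the frame of seat between -0.008 and 0.008 m and angle between the x axis of fish and the x axis of fixture, either way round below 0.08 rad and linear speed of fish below 0.02 m/s); the arm keeps its last pose, push and grip.
It fails at once if a bystander (glue bottle, mallet, gouge, oval blank) was moved by more than 25 mm (distance of any of glue, mallet, gouge, oval from where it was at the start of the episode above 0.025 m).
It also fails if it takes over 45 s, if anything falls off the work surface, if the arm or the gripper's body presses on something with over 40 N, if the wrist force passes 120 N, or if a joint passes its speed limit or range.

## Working session

There is one attempt and no reset: what is moved stays moved. The work goes in short steps, Python scripts to look and compute and a tool call to move; the robot and the scene stay as the last step left them, time stands still between calls to the robot, and variables do not carry over. Pictures are saved under pics/ and viewed, at most 10 in all, crops included, and the job is handed in when it is done.

Besides the shell and the picture viewer there is one more tool, called after "Call:" by a JSON object that holds its "op" and its "data". step_arm: Moves the arm, as the interface text tells. Its arguments: {"type":"object","properties":{"plan":{"type":"array"},"hand":{"type":"number"}},"required":["plan"]}

```bash
mkdir -p pics
cat > h.py <<'E'
import numpy as np, cv2
from workcell import arm
def ray_plane(c,uv,z):
    E=c["extrinsics"]; R=E[:3,:3]; t=E[:3,3]
    o=-R.T@t
    uv=np.atleast_2d(uv).astype(float)
    d=np.c_[(uv[:,0]-c["cx"])/c["fx"],(uv[:,1]-c["cy"])/c["fy"],np.ones(len(uv))]@R
    return o+d*((z-o[2])/d[:,2])[:,None]
def cloud(c):
    z=c["z_map"]; v,u=np.indices(z.shape)
    P=np.stack([(u-c["cx"])/c["fx"]*z,(v-c["cy"])/c["fy"]*z,z],-1)
    E=c["extrinsics"]
    return (P-E[:3,3])@E[:3,:3]
E
python3 - <<'E'
from h import *
s=arm.read_state(); print(s)
for n in("top","side"):
    c=arm.camera(n); cv2.imwrite(f"pics/{n}0.png",c["color"]); np.savez(n+"0.npz",**c)
    print(n,c["fx"],c["cx"],c["cy"],c["extrinsics"].round(3).tolist())
E
```

```text
{'time_s': 0.0, 'joints': array([ 1.23169813e+00,  5.28416653e-02,  1.40173928e+00, -6.17002811e-06,
        1.68862052e+00, -7.03229475e-02]), 'qd': array([-0.0006349 ,  0.00061232,  0.00066833, -0.00014146,  0.00116557,
       -0.00046937]), 'tau': array([ 3.78203149e-04, -3.81657064e+01, -3.60196137e+01,  3.71222711e-05,
        6.09908529e-03, -1.15085294e-05]), 'ee_pos': array([0.13930173, 0.5058595 , 0.23046252]), 'eef_rot': array([-3.13998738e+00, -1.06930092e-04,  2.87281660e+00]), 'wrist_force': array([-0.16603578,  0.27315784, -0.79815895]), 'torque': array([0.04397295, 0.03013603, 0.02364904]), 'grasp_force': 0.0, 'opening': 0.08561840187335062}
top 373.6787183298015 255.48242558867219 187.7604790088256 [[-0.027, -1.0, -0.006, 0.009], [-0.991, 0.028, -0.13, 0.639], [0.13, 0.003, -0.991, 1.231], [0.0, 0.0, 0.0, 1.0]]
side 437.84048827348875 253.34120137663095 192.59356799273405 [[-0.963, -0.271, 0.011, 0.597], [-0.215, 0.74, -0.637, 0.171], [0.164, -0.616, -0.771, 1.083], [0.0, 0.0, 0.0, 1.0]]
```

View pics/top0.png

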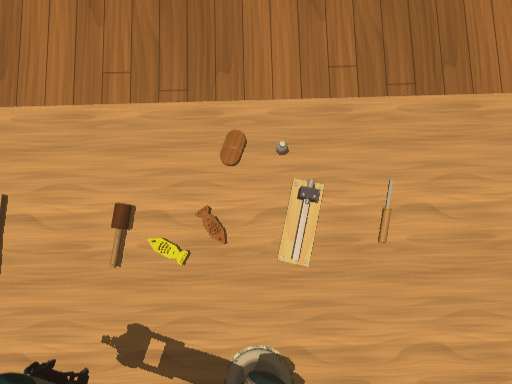

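View pics/side0.png

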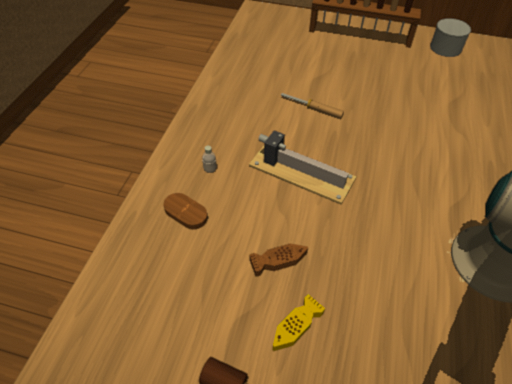

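Top view: brown fish at about (211,225), tail (202,209), nose (225,242). The fixture is at (301,222) with its stop at (309,193), and the yellow look-alike at (168,250). In the side view the fish is at (278,258) and the stop at (274,150).

Run:
```python
from h import *
c=dict(np.load("top0.npz")); P=cloud(c); z=P[...,2]
print("bench z",np.median(z[200:260,330:370]))
def pts(u0,u1,v0,v1,lo,hi):
    m=np.zeros(z.shape,bool); m[v0:v1,u0:u1]=True; m&=(z>lo)&(z<hi); return m
def axis(m,name):
    Q=P[m][:,:2]; r=cv2.minAreaRect(Q.astype(np.float32)*1000)
    mu=Q.mean(0); w,V=np.linalg.eigh(np.cov(Q.T)); a=V[:,1]
    s=(Q-mu)@a; print(name,m.sum(),"mean",mu.round(4),"z",np.median(P[m][:,2]).round(4),"ax",a.round(3),"deg",np.degrees(np.arctan2(a[1],a[0])).round(1),"ext",s.min().round(4),s.max().round(4),"rect",r)
axis(pts(190,232,200,248,0.018,0.04),"fish")
axis(pts(275,328,176,270,0.05,0.07),"rail")
axis(pts(275,328,176,270,0.08,0.105),"stop")
axis(pts(275,328,176,270,0.006,0.02),"board")
```

```text
bench z 0.00029759702708302574
fish 495 mean [0.5201 0.1453] z 0.0282 ax [-0.831 -0.556] deg -146.2 ext -0.066 0.077 rect ((514.9105834960938, 143.09686279296875), (142.77923583984375, 49.61772155761719), 33.03187942504883)
rail 388 mean [ 0.4967 -0.1535] z 0.0603 ax [-0.976  0.219] deg 167.4 ext -0.1354 0.103 rect ((512.3173828125, -163.79270935058594), (53.26563262939453, 240.3649139404297), 82.02802276611328)
stop 256 mean [ 0.6166 -0.1829] z 0.0916 ax [-0.726  0.688] deg 136.5 ext -0.0389 0.0326 rect ((620.2989501953125, -184.43922424316406), (60.02164077758789, 76.27033233642578), 74.47071075439453)
board 1963 mean [ 0.5108 -0.1562] z 0.0125 ax [-0.98   0.201] deg 168.4 ext -0.1782 0.1493 rect ((520.67822265625, -160.8734130859375), (178.56748962402344, 320.51116943359375), 86.37582397460938)
```

Call:
{"op": "step_arm", "data": {"plan": [[[0.031,-0.03,0],4],[[0.031,-0.03,0],4],[[0.031,-0.03,0],4],[[0.031,-0.03,0],4],[[0.031,-0.03,0],4]], "hand": 1}}

```text
time_s: 0.6
ee_pos: [0.2952, 0.3547, 0.231]
eef_rot: [-3.141, -0.0, -3.058]
wrist_force: [1.1, 0.3, 0.4]
opening: 0.0851
grasp_force: 0.0
```

Call:
{"op": "step_arm", "data": {"plan": [[[0.031,-0.03,0],4],[[0.031,-0.03,0],4],[[0.031,-0.03,0],4],[[0.031,-0.03,0],4],[[0.031,-0.03,0],4]]}}

```text
time_s: 1.1
ee_pos: [0.4503, 0.2046, 0.231]
eef_rot: [3.141, -0.0, -2.709]
wrist_force: [0.1, 0.1, 0.3]
opening: 0.0852
grasp_force: 0.0
```

Call:
{"op": "step_arm", "data": {"plan": [[[0.031,-0.03,0],4],[[0.033,-0.035,0],4],[[0,0,0],0],[[0,0,0],0]]}}

```text
time_s: 1.5
ee_pos: [0.5135, 0.1405, 0.2305]
eef_rot: [3.141, -0.001, -2.575]
wrist_force: [0.2, 0.5, 0.2]
opening: 0.0856
grasp_force: 0.0
```

```bash
cat >> h.py <<'E'
from scipy.spatial.transform import Rotation as Ro
def wrist(name):
    s=arm.read_state(); c=dict(arm.camera("wrist"))
    T=np.eye(4); T[:3,:3]=Ro.from_euler("xyz",s["eef_rot"]).as_matrix(); T[:3,3]=s["ee_pos"]
    c["extrinsics"]=np.linalg.inv(T@c["mount"])
    cv2.imwrite(f"pics/{name}.png",c["color"]); np.savez(name+".npz",**c); return s,c
E
python3 - <<'E'
from h import *
s,c=wrist("w1"); print(s["ee_pos"],np.degrees(s["eef_rot"]),s["time_s"],c["mount"].round(3).tolist())
E
```

```text
[0.51351191 0.1404566  0.2305324 ] [ 1.79942509e+02 -8.37456825e-02 -1.47539676e+02] 1.5 [[0.0, -0.955, -0.297, 0.074], [1.0, 0.0, -0.0, -0.0], [0.001, -0.297, 0.955, -0.143], [0.0, 0.0, 0.0, 1.0]]
```

View pics/w1.png

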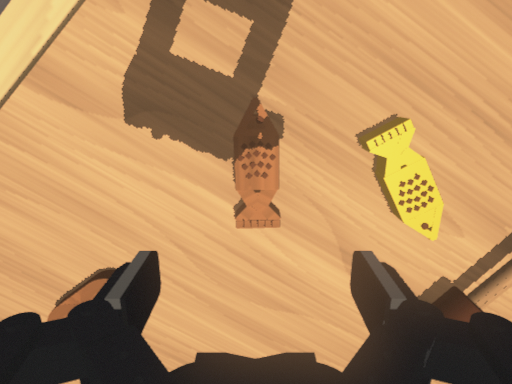

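The wrist view shows the fish upright in the frame: tail end at (257,225), nose at about (260,100), flanks at columns 234-280, between the fingers.

Run:
```python
from h import *
c=dict(np.load("w1.npz")); P=cloud(c); z=P[...,2]
m=np.zeros(z.shape,bool); m[80:240,215:300]=True
print("bench",np.median(z[240:300,180:330]))
m&=(z>0.02)&(z<0.035); Q=P[m][:,:2].astype(np.float32)
r=cv2.minAreaRect(Q*1000); print(m.sum(),np.median(z[m]),r)
# flank part: central axis fit
th=np.radians(32.5)
for _ in range(3):
    a=np.array([np.cos(th),np.sin(th)]); n=np.array([-a[1],a[0]])
    s=Q@a; t=Q@n; tail=s.max(); x=s-(tail-0.075)
    b=[(k,(t[(x>k-.002)&(x<k+.002)].min()+t[(x>k-.002)&(x<k+.002)].max())/2,np.ptp(t[(x>k-.002)&(x<k+.002)])) for k in np.arange(-.028,.029,.004)]
    b=np.array(b); p=np.polyfit(b[:,0],b[:,1],1); th+=np.arctan(p[0])
print(np.degrees(th),"nose",x.min(),"width",b[:,2].round(3),"origin",a*(tail-.075)+n*p[1])
```

```text
bench 0.00071271465074777
4706 0.028636631083505594 ((516.2646484375, 142.98934936523438), (143.3094482421875, 51.45046615600586), 34.360870361328125)
33.78932563534561 nose -0.06847232252432178 width [0.046 0.046 0.047 0.047 0.047 0.047 0.046 0.046 0.046 0.046 0.047 0.047
 0.046 0.046 0.046] origin [0.51335856 0.14155813]
```

Call:
{"op": "step_arm", "data": {"plan": [[[0,0.001,-0.045],1.3],[[0,0,-0.045],0],[[0,0,-0.045],0],[[0,0,-0.045],0],[[0,0,-0.025],0]]}}

```text
time_s: 2.05
ee_pos: [0.5104, 0.1432, 0.0225]
eef_rot: [3.139, -0.005, -2.548]
wrist_force: [0.1, -0.5, -0.6]
opening: 0.0855
grasp_force: 0.0
```

Call:
{"op": "step_arm", "data": {"plan": [[[0,0,-0.012],0],[[0,0,-0.01],0],[[0,0,0],0]]}}

```text
time_s: 2.35
ee_pos: [0.5132, 0.1427, 0.0043]
eef_rot: [3.141, -0.0, -2.549]
wrist_force: [0.4, 0.1, 0.1]
opening: 0.0854
grasp_force: 0.0
```

Call:
{"op": "step_arm", "data": {"plan": [[[0,0,0],0],[[0,0,0],0],[[0,0,0],0],[[0,0,0],0],[[0,0,0],0]], "hand": -1}}

```text
time_s: 2.85
ee_pos: [0.5145, 0.1424, 0.0059]
eef_rot: [-3.141, 0.003, -2.55]
wrist_force: [-0.4, -0.1, 5.7]
opening: 0.0467
grasp_force: 63.8
```

Call:
{"op": "step_arm", "data": {"plan": [[[0,0,0.02],0],[[0,0,0.045],0],[[0,0,0.045],0],[[0,0,0.045],0],[[0,0,0.045],0]]}}

```text
time_s: 3.35
ee_pos: [0.513, 0.142, 0.2062]
eef_rot: [3.141, -0.0, -2.55]
wrist_force: [1.0, 0.9, -1.8]
opening: 0.047
grasp_force: 63.0
```

Call:
{"op": "step_arm", "data": {"plan": [[[0.015,-0.033,0.02],-5],[[0.015,-0.033,0.02],-5],[[0.015,-0.033,0],-5],[[0.015,-0.033,0],-5],[[0.015,-0.033,0],-5]]}}

```text
time_s: 3.85
ee_pos: [0.5887, -0.0243, 0.2444]
eef_rot: [3.141, 0.0, -2.99]
wrist_force: [0.5, 0.8, -0.0]
opening: 0.0473
grasp_force: 62.9
```

Call:
{"op": "step_arm", "data": {"plan": [[[0.015,-0.033,0],-5],[[0.015,-0.033,0],-5],[[0.015,-0.033,0],-5],[[0.015,-0.033,0],-5],[[0.012,-0.035,0],-0.5]]}}

```text
time_s: 4.35
ee_pos: [0.6608, -0.191, 0.2439]
eef_rot: [3.141, -0.001, 2.937]
wrist_force: [0.2, -0.4, -1.4]
opening: 0.0469
grasp_force: 63.0
```

Call:
{"op": "step_arm", "data": {"plan": [[[0,0,0],0],[[0,0,0],0],[[0,0,0],0]]}}

```text
time_s: 4.65
ee_pos: [0.6603, -0.189, 0.2444]
eef_rot: [3.141, -0.0, 2.94]
wrist_force: [0.3, 0.9, -1.4]
opening: 0.0467
grasp_force: 63.0
```

Run:
```python
from h import *
s,c=wrist("w2"); print(s["ee_pos"],np.degrees(s["eef_rot"]),s["opening"],s["wrist_force"])
P=cloud(c); z=P[...,2]
for n,lo,hi in(("board",.008,.017),("rail",.055,.066),("stop",.087,.098)):
    m=((z>lo)&(z<hi)).astype(np.uint8)
    k,l,st,ce=cv2.connectedComponentsWithStats(m); i=1+st[1:,4].argmax(); q=P[l==i][:,:2].astype(np.float32)
    print(n,st[i],np.median(z[l==i]),cv2.minAreaRect(q*1000))
```

```text
[ 0.66033854 -0.18897611  0.24442142] [ 1.79975464e+02 -6.58013585e-03  1.68451665e+02] 0.04673080429469613 [ 0.28009479  0.86605112 -1.41144591]
board [ 203    0   43  161 5010] 0.012627647622486016 ((576.030517578125, -206.37478637695312), (43.545352935791016, 166.60548400878906), 76.29886627197266)
rail [ 243    0   25  102 1956] 0.06058448972127853 ((555.0834350585938, -166.97149658203125), (19.983125686645508, 86.65353393554688), 76.46696472167969)
stop [219 101  31  42 852] 0.0926370123365072 ((610.522705078125, -197.45660400390625), (26.2708740234375, 35.515625), 76.50177001953125)
```

View pics/w2.png

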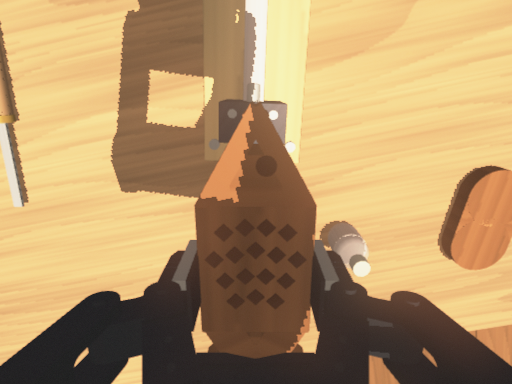

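The held fish fills the centre: nose at (252,105), flanks at columns 198-313, tail down. The rail is above it at column 256 and the stop at (252,120). I'll check the in-hand pose before going on.

Run:
```python
from h import *
c=dict(np.load("w2.npz")); P=cloud(c); z=P[...,2]
m=np.zeros(z.shape,bool); m[105:340,190:322]=True; m&=(z>.25)&(z<.285)
Q=P[m]; print(m.sum(),"top z",np.percentile(Q[:,2],[5,50,95]))
p=np.linalg.lstsq(np.c_[Q[:,:2]-Q[:,:2].mean(0),np.ones(len(Q))],Q[:,2],rcond=None)[0]; print("slopes",p)
t0=np.array([.66034,-.18898]); th=np.radians(-11.55)
a=np.array([np.cos(th),np.sin(th)]); n=np.array([-a[1],a[0]])
x=(Q[:,:2]-t0)@a; y=(Q[:,:2]-t0)@n; print("nose",x.min(),"max",x.max())
for k in np.arange(-.065,.04,.01):
    b=y[abs(x-k)<.002]
    if len(b): print(k.round(3),((b.min()+b.max())/2).round(4),np.ptp(b).round(4))
```

```text
23376 top z [0.26604362 0.26716864 0.26899568]
slopes [ 0.01381842 -0.0044083   0.26752895]
nose -0.06939228319760414 max 0.03330585011250041
-0.065 0.0008 0.0112
-0.055 0.0009 0.0226
-0.045 0.0008 0.0337
-0.035 0.0009 0.0456
-0.025 0.0011 0.0479
-0.015 0.0009 0.0477
-0.005 0.0008 0.0476
0.005 0.0008 0.0489
0.015 0.0009 0.0474
0.025 0.0009 0.0475
0.035 -0.0075 0.0199
```

Call:
{"op": "step_arm", "data": {"plan": [[[-0.045,0.01,0],-1],[[-0.045,0.01,0],-0.95],[[-0.045,0.01,0],0],[[-0.045,0.01,0],0],[[0,0,-0.03],0]]}}

```text
time_s: 5.2
ee_pos: [0.4789, -0.1487, 0.2208]
eef_rot: [-3.14, 0.012, 2.906]
wrist_force: [1.2, -0.2, -1.0]
opening: 0.0468
grasp_force: 63.0
```

Call:
{"op": "step_arm", "data": {"plan": [[[0,0,-0.045],0],[[0,0,-0.045],0],[[0,0,-0.035],0],[[0,0,-0.012],0],[[0,0,0],0]]}}

```text
time_s: 5.7
ee_pos: [0.4797, -0.149, 0.0765]
eef_rot: [3.141, -0.002, 2.906]
wrist_force: [0.4, -0.5, -1.1]
opening: 0.0466
grasp_force: 62.9
```

Call:
{"op": "step_arm", "data": {"plan": [[[0,0,0],0],[[0,0,0],0]]}}

```text
time_s: 5.9
ee_pos: [0.4818, -0.1502, 0.0799]
eef_rot: [-3.141, 0.004, 2.905]
wrist_force: [-0.1, 0.5, -0.9]
opening: 0.0462
grasp_force: 62.9
```

Run:
```python
from h import *
s=arm.read_state(); print(s["ee_pos"],np.degrees(s["eef_rot"]),s["wrist_force"])
c=arm.camera("side"); im=c["color"]
cv2.imwrite("pics/s3.png",cv2.resize(im[100:230,220:380],None,fx=4.5,fy=4.5,interpolation=cv2.INTER_CUBIC))
```

```text
[ 0.4818157  -0.15020999  0.07991509] [-179.97005437    0.25199591  166.46553187] [-0.13357907  0.52160233 -0.90026944]
```

View pics/s3.png

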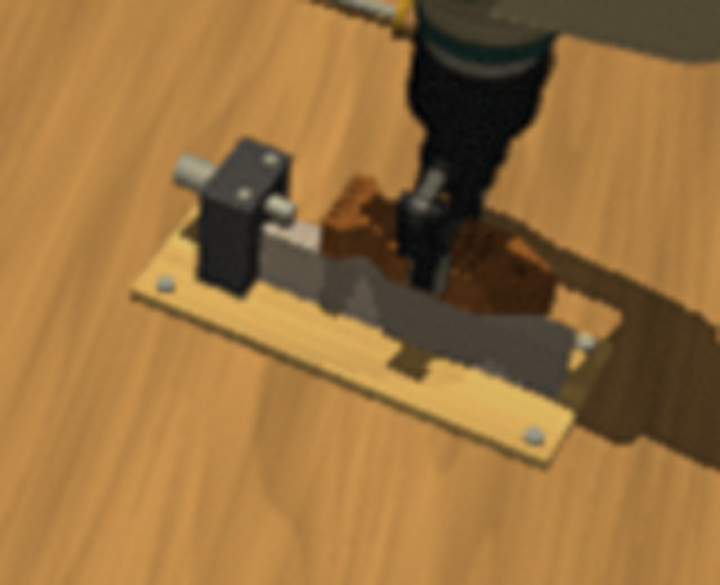

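The fish hangs about 15 mm above the rail, in line with it. Its tail faces the plunger tip at about (290,207) with a clear gap. Lowering now.

Call:
{"op": "step_arm", "data": {"plan": [[[0,0,-0.006],0],[[0,0,-0.005],0],[[0,0,-0.002],0],[[0,0,0],0],[[0,0,0],0]]}}

```text
time_s: 6.45
ee_pos: [0.4809, -0.1501, 0.0659]
eef_rot: [-3.141, 0.001, 2.905]
wrist_force: [-4.4, 1.9, 10.5]
opening: 0.0467
grasp_force: 64.3
```

Call:
{"op": "step_arm", "data": {"plan": [[[0,0,-0.001],0],[[0,0,-0.001],0],[[0,0,0],0],[[0,0,0],0]]}}

```text
time_s: 6.85
ee_pos: [0.4811, -0.1501, 0.0658]
eef_rot: [-3.141, 0.002, 2.905]
wrist_force: [-11.6, 3.8, 23.6]
opening: 0.0464
grasp_force: 66.0
```

Call:
{"op": "step_arm", "data": {"plan": [[[0,0,0.001],0],[[0,0,0.0005],0],[[0,0,0],0]]}}

```text
time_s: 7.15
ee_pos: [0.4811, -0.1501, 0.0658]
eef_rot: [-3.141, 0.002, 2.905]
wrist_force: [-5.2, 2.2, 13.3]
opening: 0.0468
grasp_force: 64.6
```

Call:
{"op": "step_arm", "data": {"plan": [[[0,0,0],0],[[0,0,0],0],[[0,0,0],0],[[0,0,0],0],[[0,0,0],0]], "hand": 1}}

```text
time_s: 7.65
ee_pos: [0.4803, -0.1498, 0.0636]
eef_rot: [3.141, -0.0, 2.905]
wrist_force: [-0.8, 0.5, -0.1]
opening: 0.0852
grasp_force: 0.0
```

Call:
{"op": "step_arm", "data": {"plan": [[[0,0,0],0],[[0,0,0],0],[[0,0,0],0],[[0,0,0],0],[[0,0,0],0]]}}

```text
time_s: 8.15
ee_pos: [0.4804, -0.1498, 0.0638]
eef_rot: [3.141, 0.0, 2.905]
wrist_force: [0.4, 0.9, 0.3]
opening: 0.0853
grasp_force: 0.0
```

Run:
```python
from h import *
s,c=wrist("w4"); print(s["ee_pos"],np.degrees(s["eef_rot"]),s["opening"],s["wrist_force"])
P=cloud(c); z=P[...,2]
m=(z>.08)&(z<.096); m[:, :150]=0; m[:,362:]=0
Q=P[m]; print(m.sum(),np.percentile(Q[:,2],[5,50,95]))
c=arm.camera("side"); im=c["color"]
cv2.imwrite("pics/s4.png",np.hstack([cv2.resize(im[100:230,220:380],(400,325),interpolation=cv2.INTER_CUBIC),cv2.resize(np.load("w4.npz")["color"],(400,325))]))
```

```text
[ 0.48042118 -0.1498439   0.06384817] [1.79994494e+02 2.88962252e-03 1.66448321e+02] 0.08530220868638412 [0.40839693 0.9342594  0.25450609]
24347 [0.08740324 0.08861881 0.08973004]
```

View pics/s4.png

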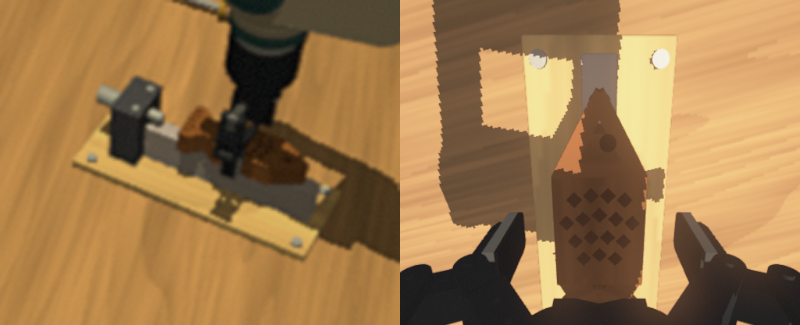

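Left half: the fish sits flat on the rail with a gap to the plunger. Right half: wrist view, fish centred over the rail at about column 600, fingers clear at columns 520 and 680. The top measures 88.6 mm against 88 expected. I'll regrip lower, at mid-thickness.

Call:
{"op": "step_arm", "data": {"plan": [[[0,0,-0.004],0],[[0,0,-0.004],0],[[0,0,0],0]]}}

```text
time_s: 8.55
ee_pos: [0.4799, -0.1496, 0.0549]
eef_rot: [3.141, -0.001, 2.905]
wrist_force: [-0.5, -0.0, -0.4]
opening: 0.0854
grasp_force: 0.0
```

Call:
{"op": "step_arm", "data": {"plan": [[[0,0,0],0],[[0,0,0],0],[[0,0,0],0],[[0,0,0],0],[[0,0,0],0]], "hand": -1}}

```text
time_s: 9.05
ee_pos: [0.4807, -0.1499, 0.0562]
eef_rot: [-3.142, 0.001, 2.905]
wrist_force: [-0.4, 0.4, 3.4]
opening: 0.0469
grasp_force: 62.7
```

Call:
{"op": "step_arm", "data": {"plan": [[[0.0049,-0.0012,0],0],[[0.0049,-0.0012,0],0],[[0.0049,-0.0012,0],0],[[0.0049,-0.0012,0],0],[[0,0,0],0]]}}

```text
time_s: 9.55
ee_pos: [0.5011, -0.1549, 0.0562]
eef_rot: [-3.142, 0.002, 2.905]
wrist_force: [1.5, -0.3, 3.2]
opening: 0.0474
grasp_force: 62.9
```

Call:
{"op": "step_arm", "data": {"plan": [[[0.0039,-0.0009,0],0],[[0.0039,-0.0009,0],0],[[0.0039,-0.0009,0],0],[[0.0039,-0.001,0],0],[[0,0,0],0]]}}

```text
time_s: 10.05
ee_pos: [0.5151, -0.1582, 0.0562]
eef_rot: [3.142, -0.002, 2.905]
wrist_force: [-7.7, 2.1, 9.8]
opening: 0.0473
grasp_force: 63.6
```

Call:
{"op": "step_arm", "data": {"plan": [[[0.0019,-0.0005,0],0],[[0.0019,-0.0005,0],0],[[0,0,0],0]]}}

```text
time_s: 10.35
ee_pos: [0.5183, -0.159, 0.0562]
eef_rot: [3.141, -0.004, 2.905]
wrist_force: [-12.0, 3.0, 11.3]
opening: 0.0472
grasp_force: 63.8
```

Call:
{"op": "step_arm", "data": {"plan": [[[0.001,-0.0002,0],0],[[0.001,-0.0002,0],0],[[0,0,0],0]]}}

```text
time_s: 10.65
ee_pos: [0.52, -0.1594, 0.0562]
eef_rot: [3.141, -0.004, 2.905]
wrist_force: [-12.6, 2.8, 12.5]
opening: 0.0471
grasp_force: 63.9
```

Call:
{"op": "step_arm", "data": {"plan": [[[0.001,-0.0002,0],0],[[0.001,-0.0003,0],0],[[0,0,0],0]]}}

```text
time_s: 10.95
ee_pos: [0.5219, -0.1599, 0.0562]
eef_rot: [3.141, -0.004, 2.905]
wrist_force: [-14.1, 4.2, 13.0]
opening: 0.0473
grasp_force: 64.0
```

Call:
{"op": "step_arm", "data": {"plan": [[[0.001,-0.0002,0],0],[[0.001,-0.0003,0],0],[[0,0,0],0]]}}

```text
time_s: 11.25
ee_pos: [0.5238, -0.1603, 0.0562]
eef_rot: [3.141, -0.005, 2.905]
wrist_force: [-14.3, 4.0, 13.2]
opening: 0.047
grasp_force: 64.0
```

Call:
{"op": "step_arm", "data": {"plan": [[[0.001,-0.0002,0],0],[[0,0,0],0]]}}

```text
time_s: 11.45
ee_pos: [0.5245, -0.1605, 0.0562]
eef_rot: [3.141, -0.006, 2.905]
wrist_force: [-16.1, 3.5, 14.9]
opening: 0.0472
grasp_force: 64.1
```

Call:
{"op": "step_arm", "data": {"plan": [[[0.001,-0.0002,0],0],[[0,0,0],0]]}}

```text
time_s: 11.65
ee_pos: [0.5245, -0.1605, 0.0562]
eef_rot: [3.141, -0.008, 2.905]
wrist_force: [-22.9, 4.8, 18.1]
opening: 0.0475
grasp_force: 64.6
```

Call:
{"op": "step_arm", "data": {"plan": [[[0.001,-0.0002,0],0],[[0,0,0],0],[[0,0,0],0]]}}

```text
time_s: 11.95
ee_pos: [0.5246, -0.1605, 0.0561]
eef_rot: [3.142, -0.011, 2.905]
wrist_force: [-27.8, 6.6, 21.8]
opening: 0.0473
grasp_force: 65.1
```

Call:
{"op": "step_arm", "data": {"plan": [[[0,0,0],0],[[0,0,0],0],[[0,0,0],0],[[0,0,0],0]]}}

```text
time_s: 12.35
ee_pos: [0.5246, -0.1605, 0.0561]
eef_rot: [3.142, -0.011, 2.905]
wrist_force: [-27.1, 6.1, 20.9]
opening: 0.047
grasp_force: 65.0
```

Run:
```python
from h import *
s,c=wrist("w5"); print(s["ee_pos"],s["wrist_force"],np.abs(s["qd"]).max())
c=arm.camera("side"); im=c["color"]
cv2.imwrite("pics/s5.png",np.hstack([cv2.resize(im[100:230,220:380],(400,325),interpolation=cv2.INTER_CUBIC),cv2.resize(np.load("w5.npz")["color"],(400,325))]))
```

```text
[ 0.52457645 -0.16050703  0.05611652] [-27.14126331   6.12671451  20.88577134] 0.001739647430220646
```

View pics/s5.png

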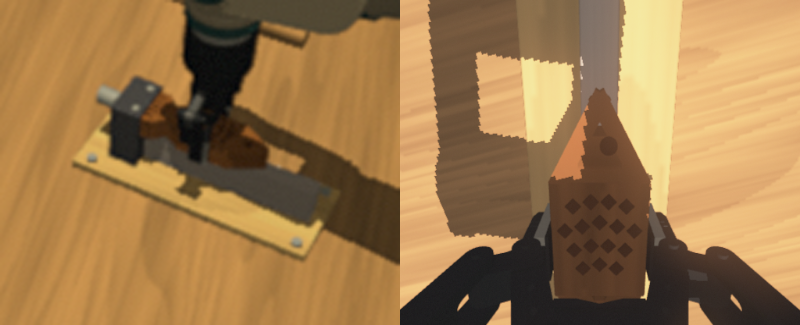

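The tail end is flush against the stop at (145,110) in the left half. In the right half the fish lies in line with the rail at column 600, held between both fingers, and the push is steady. Handing in.

```bash
python3 -c "
from workcell import arm
print(arm.sign_off())"
```

```text
the job is handed in; nothing more can be done
None
```

I set the fish on the rail and let go, then regripped it and pushed it tail first against the stop. I handed the job in at about 12 s, still gripping and pressing with a steady push of about 27 N; the hand-in returned no verdict.

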